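# Nudge the guide plate onto its locating pins

### The job

Nudge the loose aluminium guide plate sideways over its dark base (the steel fence there can guide it) until its two holes drop over the two locating pins and the plate lies flat and fully home. Push it with the fingers only: do not lift or tip it up, do not touch its red roller, and leave everything else on the bench where it is.

Things in the scene. Friction and masses are not known exactly. Their poses are not given: they have to be found in the camera images.
- fixture: The fixed dark steel base, 150 (x) x 290 (y) x 12 mm thick, flat on the blue bed. Origin at the centre of its underside, x towards the fence, y along the fence, z up. Two 3 mm yellow painted lines across it, at y = +91.5 and -91.5 mm, lie just outside where the plate's short ends come to lie when home.
- fence (a point): Middle of the foot of the fence's guiding face, 60 mm along +x from the base's origin, on the base's top. The fence is a straight bright steel bar on the base, 10 mm thick, 250 mm long (along y), 20 mm high; its guiding face looks towards -x.
- seat (a point): Point fixed to the base (same axes): where the plate's centre must come to lie, 9.4 mm towards the fence from the base's origin, 4 mm above the base's top. The homed plate lies 0.6 mm from the fence.
- pin_left (a point): Centre of the top of the left (+y) brass locating pin, 35 mm along y from the seat and 35 mm nearer to -x. Each pin is 10 mm in diameter with a tapered nose (5 mm at the top) and stands 8 mm above the base's top.
- pin_right (a point): The same for the right (-y) pin, 35 mm along -y from the seat.
- plate_center (a point): Centre (half-way through the thickness) of the loose bare-aluminium guide plate, 100 (x) x 180 (y) x 8 mm, 0.34 to 0.54 kg with its roller. Its axes agree with the base's when home. It slides with a friction of about 0.5 to 0.7. Against the fence and slid along the base's -y it falls flat by itself when the holes meet the pins, which then stop it.
- plate: The same plate; origin at the centre of its underside. It starts lying over the pins: the long side towards the fence rests on the base, the opposite side is propped 10 to 13 mm up by the pins (tilt about 0.12 rad). It starts 20 to 45 mm too far towards the base's +y, 12 to 22 mm too far from the fence and turned by up to about 0.1 rad.
- hole_left (a point): Centre, on the underside, of the plate's left hole, round, 13 mm in diameter; 35 mm along -x and 35 mm along +y from the plate's centre. It goes over the left pin.
- hole_right (a point): Centre, on the underside, of the right hole, a slot 13 mm (x) by 17 mm (y); 35 mm along -x and 35 mm along -y from the plate's centre. It goes over the right pin.
- roller: The red plastic guide roller fixed upright on the plate, 32 mm in diameter, its top 30 mm above the plate's upper face; its axis is 14 mm from the plate's centre towards the fence. Not to be touched. Origin at the centre of its foot.
- rack: Fixed wooden rack of four upright plaques, 130 x 110 mm, 87 mm high. Origin at the centre of its underside. It and the base may change places.
- spacer: Brass spacer tube, 24 mm in diameter, 30 mm high, standing on the base near its -y end, 15 mm or more beyond the yellow line. Leave alone. Origin at its foot.
- spare_roller: White roller, 32 mm in diameter, 34 mm high, standing on the bed about 100 mm on the -x side of the base's centre, towards its -y end. Leave alone. Origin at its foot.
- screwdriver: Yellow-handled screwdriver lying near the robot to the right. Leave alone.
- wrench: Steel wrench lying beyond the base. Leave alone.
- adhesive: White jar with red cap, 64 mm in diameter, 100 mm high, beyond the base to the left. Leave alone. Origin at its foot.
- strip_coil: Small flat coil of gold edging, 110 mm in diameter, 14 mm high, beyond the base to the right. Leave alone.
- panel: Finished plaque with gold edge, 100 x 150 x 12 mm, lying near the robot to the left. Leave alone.
Things that resemble listed ones, but are neither listed nor needed, are in the scene too. There is more than one size of the plate; the job needs the larger.

How it is judged (in metres and radians):
At the end, for the whole second after the job is handed in: The plate rests flat on the base (within 1.5 mm of its seated height, tilt under 0.025 rad), its centre within 4 mm of the seat and turned less than 0.05 rad, both holes over their pins (left within 4 mm, right within 6 mm), at rest (horizontal distance between plate_center and seat below 0.004 m and z of plate_center in the frame of seat below 0.0015 m and angle between plate_center's own z axis and vertical below 0.025 rad and angle between the x axis of plate_center and the x axis of seat, either way round below 0.05 rad and horizontal distance between hole_left and pin_left below 0.004 m and horizontal distance between hole_right and pin_right below 0.006 m and linear speed of plate below 0.01 m/s); the robot touches nothing.
It fails at once if the plate is lifted (its centre more than 20 mm above its seated height) or tipped up by more than 0.3 rad (z of plate_center in the frame of seat above 0.02 m or angle between plate_center's own z axis and vertical above 0.3 rad).
It fails at once if the robot touches the plate's red roller (more than 0.5 N) (contact force between roller and the fingers above 0.5 N or contact force between roller and the arm above 0.5 N).
It fails at once if another loose thing is moved by more than 15 mm (distance of any of spacer, spare_roller, screwdriver, wrench, adhesive, strip_coil, panel from where it was at the start of the episode above 0.015 m).
It fails at once if the robot pushes on the rack by more than 5 N (contact force between rack and the fingers above 5 N or contact force between rack and the arm above 5 N).
It also fails if it takes over 45 s, if anything falls off the work surface, if the arm or the gripper's body presses on something with over 40 N, if the wrist force passes 120 N, or if a joint passes its speed limit or range.

### The arm

A 6-joint arm with a two-finger parallel gripper is mounted at the origin on the work surface. World frame = base frame: x ahead of the robot, y to its left, z up, the work surface at z = 0. Lengths are in mm, angles in rad, forces in N, time in s.
With the tool pointing down it reaches from about 350 to 875 mm from the base axis. Payload 4.2 kg.
Tool frame: the origin (TCP) lies at the very end of the fingers, on their centre line; the grasp point (between the pads) lies 19 mm behind it; z points along the fingers, y is the line along which they close (so a half turn about z gives the same grasp; the last joint's range is limited). The gripper opens to 85 mm and grips with 20 to 120 N. Pads are 22 mm wide; open, the fingers measure 114 mm over their backs; the gripper's body (76 mm by 85 mm) begins 54 mm behind the grasp point. The pads swing forward as they close: fully open they stand 13 mm farther back than shut.
Start: joints at [-0.967, 0.385, 0.008, 0, -1.194, -0.259], TCP at [211.27, -588.187, 197.112] pointing down, gripper open.
Joint ranges: [-3.14, 3.14], [-1.21, 2.06], [-1.07, 1.41], [-3.16, 2.05], [-2.99, -0.16], [-3.1, 3.1]. Speed limits (rad/s): [2.79, 2.79, 3.14, 3.14, 3.14, 3.14].

### API

Orientations are given as a unit quaternion [x, y, z, w].
In Python, from bench import read_state, get_image, camera_model, job_done gives the robot as it stands.
- The arm moves only by the shell command python3 -m handwheel 'ROWS'. ROWS is JSON, a list of rows, each a list of 7 numbers: the shift along the tool's x, y, z in m, then the turn, a rotation vector about the tool's x, y, z in rad, then the gripper's target within -1 to 1 (fully open at 1, half-way at 0, shut at -1). In form: [[dx, dy, dz, wx, wy, wz, jaw], ...]. A call has 1 to 10 rows; each row is the pose to reach, as a shift and turn from the pose commanded when the call began, along the tool's axes at that moment; what a row does not reach only later rows make up. A row lasts 1/8 s, in which the tool goes at most 62.5 mm and 10.7 degrees, less where a joint would pass 70% of its speed; a pose out of reach is approached as far as the arm can. A call with a gripper value outside its range is refused whole. The fingers move at their own pace and stop on an object; the grip force is fixed at half the most. Time passes only in rows, so rows that repeat a pose let the fingers close. It gives the time, the measured TCP pose, the force, the opening and the grip force at its end, in the units of the state.
- read_state(): the state, without advancing time (a new reading comes with each control period).
- get_image(name): name is "scene" or "side" or "wrist"; returns (picture, depth): 420x560x3 uint8, blue, green, red; 420x560 float32, mm along the optical axis (not along the pixel's ray), 0 where there is no reading.
- camera_model(name): a dict with "K" (3x3 intrinsics, pixels), "dist" ([k1, k2, p1, p2, k3] as OpenCV has them; the pictures are not rectified), "rvec" (rotation vector, rad) and "tvec" (3), from world to camera coordinates, as OpenCV has them; the wrist camera has in their place "hand_eye" (4x4, takes a point from camera to tool coordinates, whose origin is the TCP and whose axes are the flange's). Camera axes: x right, y down, z forward; pixel columns grow to the right and rows downward; lengths in mm; the calibration is good to about 2 mm. A picture is of the moment at which its call begins: read the wrist's pose just before it. camera_model takes no time and is no camera call.
- job_done(): hands the job in; it is judged then, once.
The state is a dict: "clock": time; "joints": joint angles; "joint_vel": joint speeds; "joint_efforts": joint torques, N m; "position": TCP position; "ee_rot": TCP orientation; "contact_force": force on the tool from outside, world axes, zero at the start; "wrist_torque": the same for the moment, N m; "gripper_width": finger opening in mm; "grasp_force": force on a finger pad.
Only numpy, scipy, OpenCV 4.12 (cv2) and the standard library are available. Lean on these libraries where they do the work, as an engineer would, in place of code of your own. Each camera call takes 0.05 s, during which the arm holds its last target. There are 200 camera calls.

## Working session

There is one attempt and no reset: what is moved stays moved. The work goes in short steps, Python scripts to look and compute and a shell command to move; the robot and the scene stay as the last step left them, time stands still between calls to the robot, and variables do not carry over. Pictures are saved under pics/ and viewed, at most 10 in all, crops included, and the job is handed in when it is done.

```bash
mkdir -p pics
cat > h.py <<'E'
import numpy as np,cv2
from bench import *
def pts(name,st=None):
    m=camera_model(name)
    if name=='wrist':
        from scipy.spatial.transform import Rotation as R
        st=read_state()
        T=np.eye(4);T[:3,:3]=R.from_quat(st['ee_rot']).as_matrix();T[:3,3]=st['position'];T=T@np.array(m['hand_eye'])
    else:
        Rm=cv2.Rodrigues(np.array(m['rvec'],float))[0];T=np.eye(4);T[:3,:3]=Rm.T;T[:3,3]=-Rm.T@np.array(m['tvec'],float).ravel()
    im,d=get_image(name)
    g=np.stack(np.meshgrid(np.arange(560),np.arange(420)),-1).reshape(-1,1,2).astype(float)
    u=cv2.undistortPoints(g,np.array(m['K'],float),np.array(m['dist'],float)).reshape(420,560,2)
    rays=np.dstack([u,np.ones((420,560))])@T[:3,:3].T
    P=rays*d[...,None]+T[:3,3]
    return im,d,P,rays,T[:3,3]
def onplane(rays,o,px,z):
    r=rays[int(round(px[1])),int(round(px[0]))];return o+r*(z-o[2])/r[2]
E
python3 - <<'E'
from h import *
print(read_state())
for n in('scene','side'):
    im,d,P,r,o=pts(n);np.savez('/tmp/'+n,im=im,P=P,r=r,o=o)
    cv2.imwrite(f'pics/{n}0.png',cv2.resize(im,(800,600)))
    print(n,o)
E
```

```text
{'clock': 0.0, 'joints': array([-9.67413684e-01,  3.85536896e-01,  6.60734681e-03, -5.06729124e-04,
       -1.19397778e+00, -2.58603795e-01]), 'joint_vel': array([-7.39241452e-04,  1.33159742e-03, -3.76787796e-04,  5.14616104e-04,
       -1.31211658e-05,  2.72212263e-04]), 'joint_efforts': array([ 9.40883037e-04, -3.92291164e+01,  1.88401204e+01,  4.18608829e+00,
       -4.60789364e-03,  1.29660225e-05]), 'position': array([ 211.03719797, -587.5886348 ,  196.02514285]), 'ee_rot': array([-1.71444650e-01,  9.85193160e-01,  1.05735990e-03, -2.27006315e-04]), 'contact_force': array([ 0.01632036, -0.61813905,  0.70211249]), 'wrist_torque': array([-0.00968125,  0.04179587,  0.01522212]), 'grasp_force': 0.0, 'gripper_width': 85.3936243448489}
scene [ 857.33002376 -668.45921593  848.6830187 ]
side [ 314.70392738 -834.27274715  835.56717193]
```

View pics/scene0.png

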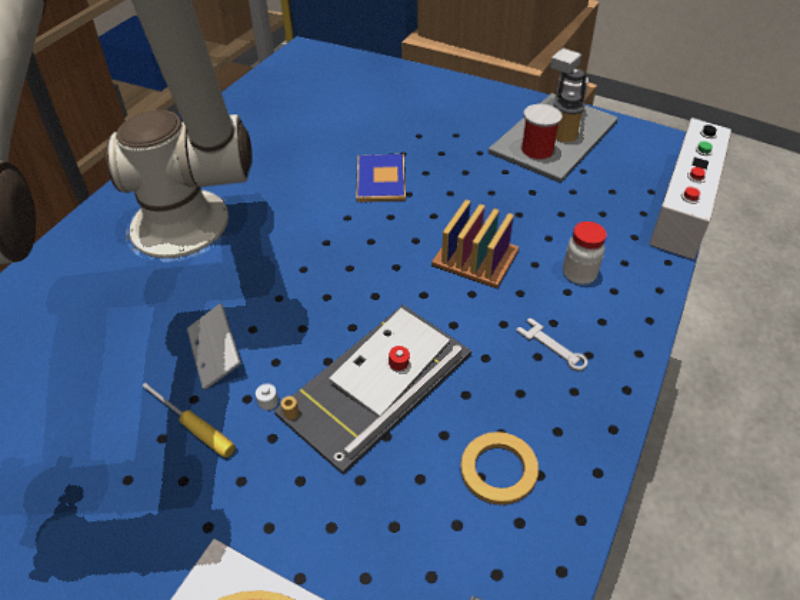

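View pics/side0.png

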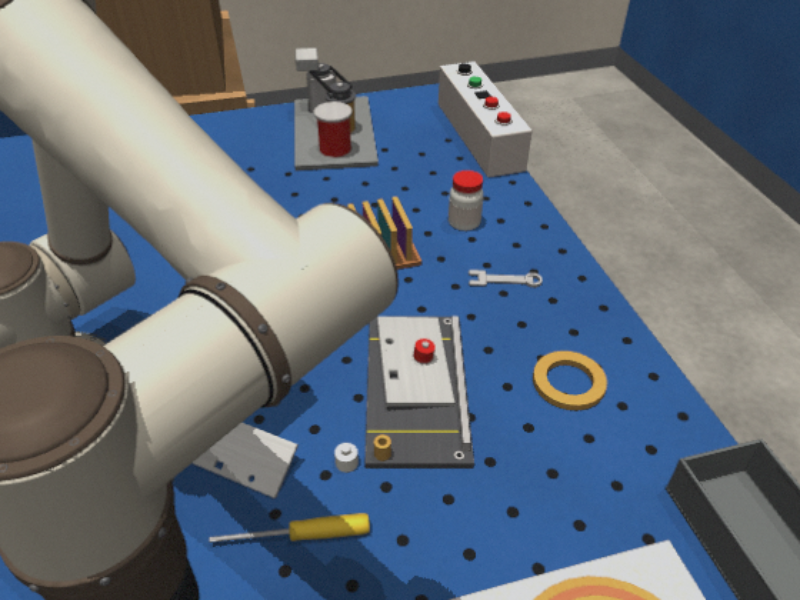

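The scene shows the base with corners near (343,470) and (470,350), and the plate propped on it, with the roller at (399,357). The spacer is at (290,407). Next I'll enlarge both views.

Run:
```python
from h import *
a=np.load('/tmp/scene.npz');b=np.load('/tmp/side.npz')
A=a['im'][205:335,185:335];B=b['im'][215:335,245:340]
cv2.imwrite('pics/c1.png',cv2.resize(A,None,fx=5,fy=4.5,interpolation=2)[:600] if 0 else cv2.resize(A,None,fx=4.5,fy=4.5,interpolation=2))
cv2.imwrite('pics/c2.png',cv2.resize(B,None,fx=5,fy=5,interpolation=2))
s=.7
for n,q in(('scene',[(343,462,12),(275,411,12),(470,348,12),(399,353,50)]),('side',[(366,461,12),(472,461,12),(372,318,12),(458,318,32),(468,440,32)])):
    z=np.load(f'/tmp/{n}.npz')
    for x,y,h in q: print(n,x,y,onplane(z['r'],z['o'],(x*s,y*s),h).round(1), z['P'][round(y*s),round(x*s)].round(1))
```

```text
scene 343 462 [ 567.1 -309.2   12. ] [ 567.  -309.1   11.8]
scene 275 411 [ 432.  -283.8   12. ] [ 429.7 -281.7    7.5]
scene 470 348 [647.5 -41.1  12. ] [644.4 -32.1   0. ]
scene 399 353 [ 562.4 -126.    50. ] [ 564.8 -130.4   56.4]
side 366 461 [ 431.2 -281.7   12. ] [ 431.4 -280.8   10.6]
side 472 461 [ 571.  -320.4   12. ] [ 571.2 -319.9   11.3]
side 372 318 [508.4 -11.8  12. ] [ 390.7 -511.4  512.2]
side 458 318 [640.  -69.8  32. ] [646.8 -53.6  15. ]
side 468 440 [ 573.1 -299.2   32. ] [ 572.8 -299.7   32.8]
```

View pics/c1.png

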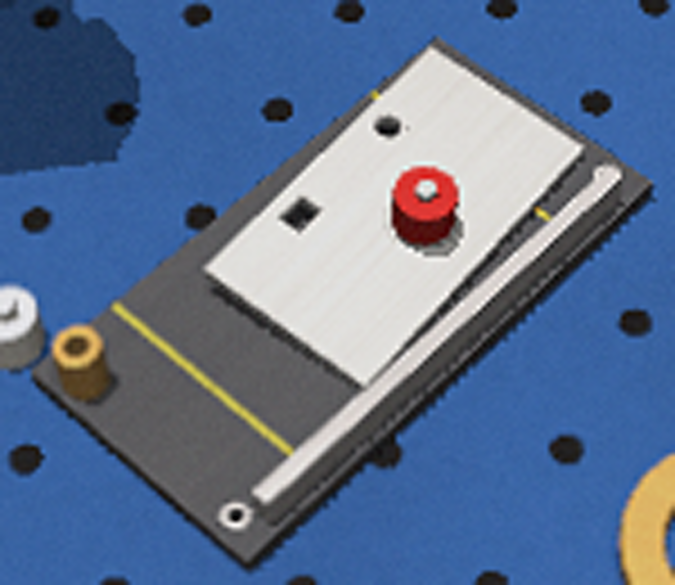

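View pics/c2.png

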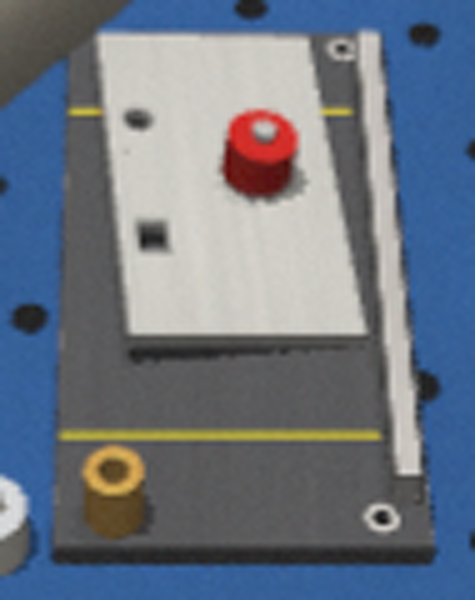

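c1 gives the base-top corners as (36,370), (251,552), (652,184), (436,38), and the plate-top corners as (205,270), (363,385), (583,148), (428,45). c2 gives the same plate corners as (128,335), (368,333), (310,38), (98,36). I'll fit both poses from these.

```bash
cat > fit.py <<'E'
from h import *
from scipy.optimize import least_squares
from scipy.spatial.transform import Rotation as R
def project(n,X):
    m=camera_model(n);return cv2.projectPoints(np.array(X,float),np.array(m['rvec'],float),np.array(m['tvec'],float),np.array(m['K'],float),np.array(m['dist'],float))[0].reshape(-1,2)
S={'scene':lambda p:(np.array(p)+.5)/4.5-.5+[185,205],'side':lambda p:(np.array(p)+.5)/5-.5+[245,215]}
def fit(obs,x0,flat):
    def f(p):
        Rm=R.from_euler('ZYX',[p[2],0 if flat else p[4],0 if flat else p[5]]).as_matrix();t=[p[0],p[1],0 if flat else p[3]]
        return np.concatenate([(project(n,np.array([o[:3] for o in L],float)@Rm.T+t)-np.array([S[n](o[3:]) for o in L])).ravel() for n,L in obs.items()])
    s=least_squares(f,x0,x_scale=[1,1,.01]+([] if flat else [1,.01,.01]));return s.x,f(s.x)
E
python3 - <<'E'
from fit import *
B={'scene':[(-75,-145,12,36,370),(75,-145,12,251,552),(75,145,12,652,184),(-75,145,12,436,38)],'side':[(-75,-145,12,55,548),(75,-145,12,435,547)]}
b,r=fit(B,[550,-160,.25],True);print('base',b.round(3),abs(r).round(1))
P={'scene':[(-50,-90,8,205,270),(50,-90,8,363,385),(50,90,8,583,148),(-50,90,8,428,45),(-35,35,8,388,124),(-35,-35,8,300,213)],
'side':[(-50,-90,8,128,335),(50,-90,8,368,333),(50,90,8,310,38),(-50,90,8,98,36),(-35,35,8,138,118),(-35,-35,8,153,235)]}
p,r=fit(P,[550,-130,.15,18,.12,0],False);print('plate',p.round(3),abs(r).round(1))
Rb=R.from_euler('z',b[2]).as_matrix();np.set_printoptions(suppress=True)
print('plate in base',(Rb.T@(p[[0,1,3]]-[b[0],b[1],0])).round(1),p[2]-b[2])
for q in[(9.4,0,12),(60,0,12),(60,-125,32)]:print(q,(Rb@q+[b[0],b[1],0]).round(1))
z=np.load('/tmp/side.npz')
for n,(x,y) in(('spacer top',(383,441)),('white',(346,449)),('whitetop side',(346,446))):print(n,z['P'][round(y*.7),round(x*.7)].round(1),onplane(z['r'],z['o'],(x*.7,y*.7),42).round(1))
E
```

```text
base [ 5.39909e+02 -1.62018e+02 -2.66000e-01] [1.2 0.2 0.4 2.1 0.5 0.9 0.3 0.6 0.4 0.8 0.2 0.8]
plate [ 5.46007e+02 -1.24971e+02 -1.82000e-01  1.84150e+01  1.02000e-01
 -5.00000e-03] [0.5 0.1 0.1 0.4 0.2 0.1 0.4 0.7 0.2 0.7 0.1 0.2 0.2 0.3 0.3 0.1 0.6 0.5
 0.3 0.6 0.1 0.1 0.  0.2]
plate in base [-3.8 37.3 18.4] 0.08371208643551009
(9.4, 0, 12) [ 549.  -164.5   12. ]
(60, 0, 12) [ 597.8 -177.8   12. ]
(60, -125, 32) [ 565.  -298.4   32. ]
spacer top [ 459.1 -269.2   30.9] [ 457.1 -277.1   42. ]
white [ 407.1 -268.3   32.7] [ 406.  -274.9   42. ]
whitetop side [ 408.2 -263.5   32.4] [ 407.  -270.4   42. ]
```

```bash
cat > mv.py <<'E'
from h import *
from scipy.spatial.transform import Rotation as R
b=[539.9,-162.0,-.266]
def go(x,y,z,ang,zero=None):
    "target TCP in base xy, world z; ang = tool y direction relative to base x (rad)"
    s=read_state();Q=R.from_quat(s['ee_rot']);c,n=np.cos(b[2]),np.sin(b[2])
    t=np.array([b[0]+c*x-n*y,b[1]+n*x+c*y,z])
    a=ang+b[2];yt=np.array([np.cos(a),np.sin(a),0]);zt=np.array([0,0,-1.]);xt=np.cross(yt,zt)
    T=R.from_matrix(np.c_[xt,yt,zt])
    print('t',s['clock'],'d',(Q.inv().apply(t-s['position'])/1000).round(4),'w',(Q.inv()*T).as_rotvec().round(4),'tgt',t.round(1))
def where():
    s=read_state();c,n=np.cos(b[2]),np.sin(b[2]);d=s['position'][:2]-b[:2]
    yt=R.from_quat(s['ee_rot']).as_matrix()[:,1]
    print('t',round(s['clock'],2),'base xy',(c*d[0]+n*d[1]).round(1),(-n*d[0]+c*d[1]).round(1),'z',s['position'][2].round(1),'ang',round(np.arctan2(yt[1],yt[0])-b[2],3),'F',s['contact_force'].round(1),'w',round(s['gripper_width'],1))
E
python3 - <<'E'
from mv import *
z=np.load('/tmp/scene.npz');P=z['P']
m=(P[...,2]>30)&(P[...,2]<100)&(abs(P[...,0]-560)<150)&(P[...,1]>-20)&(P[...,1]<150)
print('rack-ish',P[m].min(0),P[m].max(0),m.sum())
for x,y in[(433,262),(500,284),(519,248),(513,218)]:print(z['P'][round(y*.7),round(x*.7)].round(1))
go(-85,37,150,np.pi/2);go(-85,37,16,np.pi/2)
E
```

```text
rack-ish [522.08089375 114.46173355  30.24137499] [617.81553043 149.97981527  92.67466989] 711
[508.6 112.3  13.2]
[636.3 121.5   4.2]
[634.6 220.6   7. ]
[592.  307.2  -2.4]
t 0.1 d [-0.4049  0.3685  0.0468] w [ 0.0019 -0.0007  0.6106] tgt [ 467.6 -104.   150. ]
t 0.1 d [-0.4049  0.3682  0.1808] w [ 0.0019 -0.0007  0.6106] tgt [ 467.6 -104.    16. ]
```

```bash
python3 -m handwheel '[[-0.405,0.369,0.04,0,0,0.61,0],[-0.405,0.369,0.04,0,0,0.61,0],[-0.405,0.369,0.04,0,0,0.61,0],[-0.405,0.369,0.04,0,0,0.61,0],[-0.405,0.369,0.04,0,0,0.61,0],[-0.405,0.369,0.04,0,0,0.61,0],[-0.405,0.369,0.04,0,0,0.61,0],[-0.405,0.369,0.04,0,0,0.61,0],[-0.405,0.369,0.04,0,0,0.61,0],[-0.405,0.369,0.04,0,0,0.61,0]]'
python3 - <<'E'
from mv import *
where();go(-85,37,150,np.pi/2)
im,d,P,r,o=pts('wrist');cv2.imwrite('pics/w1.png',im)
np.savez('/tmp/wrist',im=im,P=P,r=r,o=o)
E
```

```text
clock: 1.35
position: [469.0, -100.8, 156.5]
ee_rot: [0.129, 0.992, 0.0, -0.0]
contact_force: [-0.2, -0.5, -0.8]
gripper_width: 42.8
grasp_force: 0.0
t 1.35 base xy -84.5 40.4 z 156.5 ang 1.578 F [-0.2 -0.5 -0.8] w 42.8
t 1.35 d [ 0.0005 -0.0034  0.0065] w [-0.0001 -0.0008  0.0068] tgt [ 467.6 -104.   150. ]
```

View pics/w1.png

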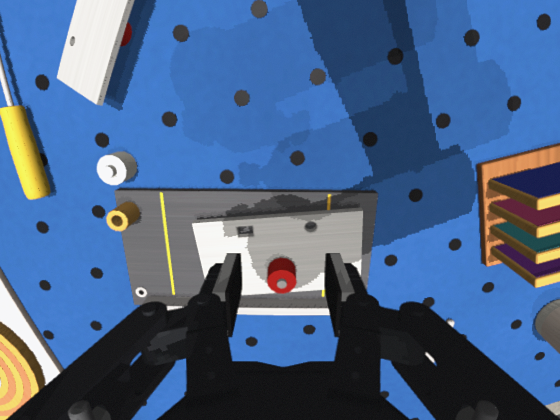

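The wrist view shows the base's -x edge running level from (122,189) to (377,192), the plate corners at (193,222) and (362,209), and the fingers straddling the roller column in projection only. I'll check the base pose against this.

Run:
```python
from mv import *
z=np.load('/tmp/wrist.npz');c,n=np.cos(b[2]),np.sin(b[2])
for px,h in[((120,190),12),((377,192),12),((368,311),12),((163,193),12),((175,293),12),((193,222),31),((362,209),31),((282,284),56),((119,215),42)]:
    p=onplane(z['r'],z['o'],px,h);q=z['P'][px[1],px[0]]
    f=lambda p:np.round([c*(p[0]-b[0])+n*(p[1]-b[1]),-n*(p[0]-b[0])+c*(p[1]-b[1]),p[2]],1)
    print(px,f(p),f(q))
go(-85,37,18,np.pi/2)
```

```text
(120, 190) [ -74.6 -136.9   12. ] [ -74.6 -137.    11.9]
(377, 192) [-74.2 144.4  12. ] [-73.7 145.   10.3]
(368, 311) [ 81.3 150.3  12. ] [-96.8  71.6 243.3]
(163, 193) [-71.4 -88.9  12. ] [-71.6 -88.6  12.7]
(175, 293) [ 56.5 -89.6  12. ] [ 56.1 -89.3  12.6]
(193, 222) [-45.3 -52.7  31. ] [-44.5 -53.3  29.1]
(362, 209) [-61.1 124.4  31. ] [-54.9 129.4  13.2]
(282, 284) [13.3 41.7 56. ] [14.7 41.7 53.8]
(119, 215) [ -56.6 -125.7   42. ] [ -56.4 -126.1   41.4]
t 1.4 d [-0.0003 -0.0016  0.1385] w [-0.0004 -0.0014  0.0044] tgt [ 467.6 -104.    18. ]
```

```bash
python3 -m handwheel '[[0,-0.002,0.05,0,0,0.004,0],[0,-0.002,0.1,0,0,0.004,0],[0,-0.002,0.13,0,0,0.004,0],[0,-0.002,0.137,0,0,0.004,0],[0,-0.002,0.137,0,0,0.004,0]]'; python3 -c "from mv import *;where()"
python3 -m handwheel '[[-0.008,0,0,0,0,0,0],[-0.012,0,0,0,0,0,0],[-0.016,0,0,0,0,0,0],[-0.018,0,0,0,0,0,0],[-0.020,0,0,0,0,0,0],[-0.020,0,0,0,0,0,0]]'; python3 -c "from mv import *;where()"
```

```text
clock: 2.02
position: [467.3, -106.7, 20.5]
ee_rot: [0.135, 0.991, -0.0, 0.0]
contact_force: [-0.6, -0.5, 0.3]
gripper_width: 42.8
grasp_force: 0.0
t 2.02 base xy -84.6 34.3 z 20.5 ang 1.567 F [-0.6 -0.5  0.3] w 42.8
clock: 2.78
position: [486.5, -111.3, 20.1]
ee_rot: [0.134, 0.991, -0.0, -0.0]
contact_force: [0.3, -0.4, -0.4]
gripper_width: 43.3
grasp_force: 0.0
t 2.77 base xy -64.9 34.9 z 20.1 ang 1.568 F [ 0.3 -0.4 -0.4] w 43.3
```

```bash
python3 -m handwheel '[[-0.0,0,0.004,0,0,0,0],[-0.003,0,0.004,0,0,0,0],[-0.005,0,0.004,0,0,0,0],[-0.007,0,0.004,0,0,0,0],[-0.009,0,0.004,0,0,0,0],[-0.009,0,0.004,0,0,0,0]]'
python3 - <<'E'
from mv import *
where()
im,d,P,r,o=pts('side')
cv2.imwrite('pics/s2.png',cv2.resize(im[195:345,225:375],None,fx=4,fy=4,interpolation=2))
E
```

```text
clock: 3.52
position: [495.3, -113.7, 16.1]
ee_rot: [0.134, 0.991, 0.0, 0.0]
contact_force: [-0.4, -0.7, 0.2]
gripper_width: 42.6
grasp_force: 0.0
t 3.52 base xy -55.7 34.9 z 16.1 ang 1.568 F [-0.4 -0.7  0.2] w 42.6
```

View pics/s2.png

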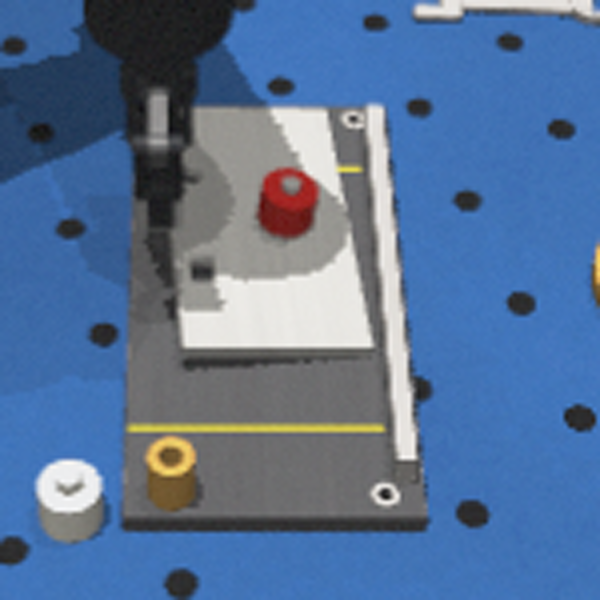

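The side crop shows the near fingertip at (172,315), just short of the plate's left edge at (182,345), so the plate has not moved yet. I'll keep advancing.

```bash
for i in 1; do python3 -m handwheel '[[-0.002,0,0,0,0,0,0],[-0.004,0,0,0,0,0,0],[-0.006,0,0,0,0,0,0]]' >/dev/null; python3 -c "from mv import *;where()"; done; python3 -m handwheel '[[-0.002,0,0,0,0,0,0],[-0.004,0,0,0,0,0,0],[-0.006,0,0,0,0,0,0]]' >/dev/null; python3 -c "from mv import *;where()"; python3 -m handwheel '[[-0.002,0,0,0,0,0,0],[-0.004,0,0,0,0,0,0]]' >/dev/null; python3 -c "from mv import *;where()"
```

```text
t 3.95 base xy -49.7 34.9 z 16.1 ang 1.568 F [ 0.6 -0.2 -0.7] w 42.9
t 4.33 base xy -43.8 34.8 z 16.1 ang 1.568 F [-0.5  0.5 -0.2] w 42.8
t 4.58 base xy -39.8 34.8 z 16.1 ang 1.568 F [ 0.4 -0.1 -0.7] w 42.3
```

Run:
```python
from mv import *
im,d,P,r,o=pts('side');im2=get_image('scene')[0]
A=cv2.resize(im[215:335,240:340],None,fx=4,fy=4,interpolation=2);B=cv2.resize(im2[205:325,235:335],None,fx=4,fy=4,interpolation=2)
cv2.imwrite('pics/s3.png',np.hstack([A,B]));np.savez('/tmp/s3',P=P,r=r,o=o)
```

```text
(no output)
```

View pics/s3.png

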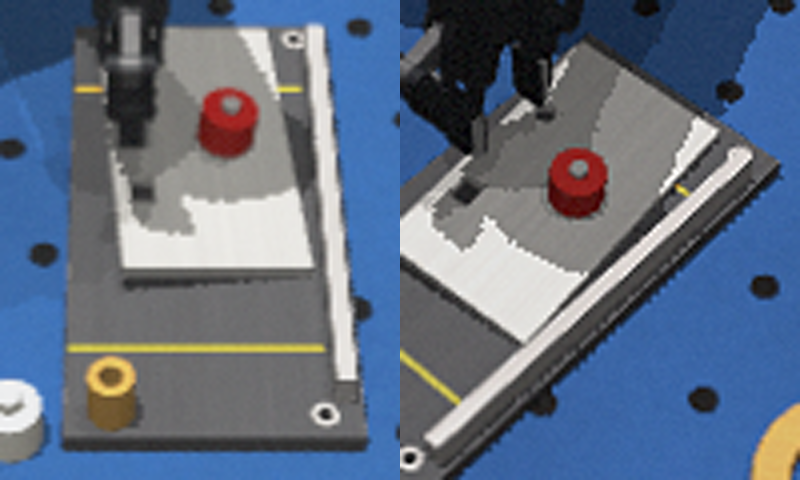

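The plate has not moved. The left half shows the fingertip at about (135,145), hovering over the plate, so the half-open fingers end higher than the TCP. I'll measure the tip height from depth.

Run:
```python
from mv import *
z=np.load('/tmp/s3.npz');P=z['P'];c,n=np.cos(b[2]),np.sin(b[2])
for v in range(240,268,2):
    print(v,[ (round(float(c*(p[0]-b[0])+n*(p[1]-b[1]))),round(float(-n*(p[0]-b[0])+c*(p[1]-b[1]))),round(float(p[2]))) for p in P[v,270:284:3]])
```

```text
240 [(-45, -25, 123), (-39, -24, 122), (-33, -28, 125), (-26, 67, 26), (-19, 65, 28)]
242 [(-45, -15, 107), (-39, -16, 107), (-33, -17, 108), (-27, -11, 102), (-19, 59, 28)]
244 [(-45, -17, 102), (-39, -20, 105), (-33, -17, 102), (-26, 52, 29), (-19, 53, 28)]
246 [(-46, -4, 82), (-39, 0, 78), (-33, 6, 72), (-26, 47, 28), (-19, 46, 28)]
248 [(-46, 0, 72), (-39, -2, 75), (-33, 7, 64), (-26, 42, 26), (-19, 41, 27)]
250 [(-46, 1, 65), (-39, 1, 64), (-33, 5, 61), (-26, 34, 28), (-19, 35, 28)]
252 [(-46, 4, 55), (-39, 7, 52), (-33, 5, 54), (-26, 26, 31), (-20, 27, 29)]
254 [(-46, 23, 28), (-39, 23, 28), (-33, 23, 28), (-26, 23, 27), (-20, 25, 26)]
256 [(-46, 12, 34), (-39, 16, 29), (-33, 16, 29), (-26, 14, 32), (-20, 18, 27)]
258 [(-46, 10, 30), (-39, 10, 29), (-33, 11, 28), (-26, 12, 28), (-20, 12, 27)]
260 [(-46, 0, 34), (-39, 9, 24), (-33, 7, 26), (-26, 6, 27), (-20, 6, 28)]
262 [(-46, -3, 31), (-39, 13, 13), (-33, 13, 13), (-27, 0, 27), (-20, 2, 26)]
264 [(-46, -8, 30), (-39, 6, 15), (-33, 6, 15), (-27, -7, 30), (-20, -8, 30)]
266 [(-46, -13, 30), (-39, -14, 31), (-33, -13, 29), (-27, -13, 30), (-20, -13, 29)]
```

Run:
```python
from mv import *
z=np.load('/tmp/wrist.npz');P=z['P'];c,n=np.cos(b[2]),np.sin(b[2])
f=lambda p:[round(float(v)) for v in(c*(p[0]-b[0])+n*(p[1]-b[1]),-n*(p[0]-b[0])+c*(p[1]-b[1]),p[2])]
for px in[(228,257),(235,257),(238,275),(233,290),(225,270),(215,265),(332,257),(340,260),(330,290),(236,330)]:print(px,f(P[px[1],px[0]]))
m=(P[...,2]>120);q=P[m];print('lowest finger z',np.sort(q[:,2])[:5],m.sum())
s=read_state();print(s['joints'])
```

```text
(228, 257) [-95, 15, 201]
(235, 257) [-96, 19, 202]
(238, 275) [-89, 20, 206]
(233, 290) [-91, 20, 222]
(225, 270) [-96, 16, 214]
(215, 265) [-92, 9, 203]
(332, 257) [-97, 65, 203]
(340, 260) [-96, 68, 204]
(330, 290) [-86, 63, 214]
(236, 330) [122, -19, 0]
lowest finger z [192.41392096 192.73794339 193.09500828 193.1847855  193.27753619] 44152
[ 8.28062862e-02  4.25193900e-01 -4.62573764e-01  3.77693524e-05
 -6.82791120e-01 -1.92289666e+00]
```

Both depth sensors put the half-open fingertips 32–36 mm above the reported TCP. I'll back off, shut the fingers and remeasure.

```bash
python3 -m handwheel '[[0.02,0,0,0,0,0,0],[0.046,0,0,0,0,0,-1],[0.046,0,0,0,0,0,-1],[0.046,0,0,0,0,0,-1],[0.046,0,0,0,0,0,-1],[0.046,0,0,0,0,0,-1]]'
python3 - <<'E'
from mv import *
where();c,n=np.cos(b[2]),np.sin(b[2])
im,d,P,r,o=pts('wrist')
im2,d2,P2,r2,o2=pts('side')
def tob(P):
    X=P[...,0]-b[0];Y=P[...,1]-b[1];return np.stack([c*X+n*Y,-n*X+c*Y,P[...,2]],-1)
for nme,Q,dd in(('w',tob(P),d),('s',tob(P2),d2)):
    m=(abs(Q[...,0]+85)<16)&(abs(Q[...,1]-35)<30)&(Q[...,2]>16)&(Q[...,2]<120)&(dd>0)
    q=Q[m];i=np.argsort(q[:,2])[:6];print(nme,m.sum(),q[i].round(0).tolist())
    q2=q[q[:,2]<q[:,2].min()+25];print(q2.min(0).round(),q2.max(0).round())
A=cv2.resize(im[150:400,180:400],None,fx=1.8,fy=1.8);B=cv2.resize(im2[200:320,210:330],(450,450),interpolation=2)
cv2.imwrite('pics/w4.png',np.hstack([A,B[:450]]))
E
```

```text
clock: 5.42
position: [466.8, -105.8, 16.1]
ee_rot: [0.134, 0.991, 0.0, 0.0]
contact_force: [0.6, -0.4, 0.9]
gripper_width: -0.1
grasp_force: 0.0
t 5.42 base xy -85.3 35.0 z 16.1 ang 1.567 F [ 0.6 -0.4  0.9] w -0.1
w 10354 [[-96.0, 41.0, 54.0], [-96.0, 36.0, 54.0], [-96.0, 31.0, 54.0], [-96.0, 30.0, 54.0], [-97.0, 33.0, 54.0], [-97.0, 34.0, 55.0]]
[-98.  22.  54.] [-92.  50.  79.]
s 103 [[-93.0, 29.0, 51.0], [-78.0, 26.0, 53.0], [-78.0, 28.0, 54.0], [-80.0, 24.0, 56.0], [-91.0, 24.0, 56.0], [-76.0, 26.0, 56.0]]
[-95.  16.  51.] [-76.  29.  75.]
```

View pics/w4.png

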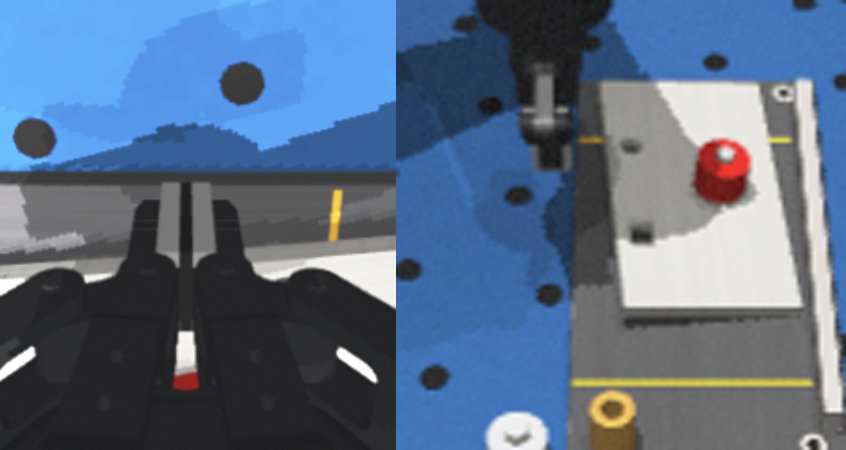

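The fingertips, now shut at (185,185) in the left half, sit at z of about 52 while the reported TCP is 16. So the real tips end about 35 mm short of the reported TCP. I'll lower by that amount while watching the force.

```bash
python3 -m handwheel '[[0,0,0.01,0,0,0,0],[0,0,0.02,0,0,0,0],[0,0,0.026,0,0,0,0],[0,0,0.03,0,0,0,0],[0,0,0.033,0,0,0,0],[0,0,0.033,0,0,0,0]]' >/dev/null
python3 - <<'E'
from mv import *
where();c,n=np.cos(b[2]),np.sin(b[2])
P2=pts('side')[2];X=P2[...,0]-b[0];Y=P2[...,1]-b[1];Q=np.stack([c*X+n*Y,-n*X+c*Y,P2[...,2]],-1)
m=(abs(Q[...,0]+86)<8)&(abs(Q[...,1]-35)<40)&(Q[...,2]>4)&(Q[...,2]<120)
q=Q[m];i=np.argsort(q[:,2])[:8];print(q[i].round(0).tolist())
E
```

```text
t 6.28 base xy -85.9 35.0 z -17.0 ang 1.568 F [ 0.1 -1.  -0.7] w 42.9
[[-79.0, 8.0, 22.0], [-78.0, 4.0, 23.0], [-87.0, 2.0, 25.0], [-93.0, 2.0, 26.0], [-80.0, 1.0, 27.0], [-89.0, 0.0, 27.0], [-85.0, 0.0, 28.0], [-83.0, 0.0, 28.0]]
```

```bash
python3 -m handwheel '[[-0.01,0,0.002,0,0,0,0],[-0.014,0,0.002,0,0,0,0],[-0.018,0,0.002,0,0,0,0],[-0.02,0,0.002,0,0,0,0],[-0.022,0,0.002,0,0,0,0]]' >/dev/null; python3 -c "from mv import *;where()"; python3 -m handwheel '[[-0.002,0,0,0,0,0,0],[-0.004,0,0,0,0,0,0],[-0.006,0,0,0,0,0,0]]' >/dev/null; python3 -c "from mv import *;where()"; python3 -m handwheel '[[-0.002,0,0,0,0,0,0],[-0.003,0,0,0,0,0,0],[-0.004,0,0,0,0,0,0]]' >/dev/null; python3 -c "from mv import *;where()"
```

```text
t 6.95 base xy -64.9 34.7 z -19.1 ang 1.567 F [-1.1  1.4  0.4] w 42.9
t 7.33 base xy -58.1 34.8 z -19.1 ang 1.568 F [-0.9  0.6 -1.4] w 42.8
t 7.7 base xy -54.1 34.9 z -19.0 ang 1.568 F [-1.1  2.  -1.1] w 42.9
```

```bash
for r in 1 2 3 4; do python3 -m handwheel '[[-0.001,0,0,0,0,0,0],[-0.002,0,0,0,0,0,0]]' >/dev/null; python3 -c "from mv import *;where()"; done
```

```text
t 7.95 base xy -51.9 34.9 z -18.9 ang 1.568 F [-2.3  1.8 -1.2] w 42.5
t 8.2 base xy -49.9 34.9 z -18.9 ang 1.568 F [-2.3  1.8 -1. ] w 42.4
t 8.45 base xy -49.8 34.7 z -19.1 ang 1.567 F [-5.7  5.9  2.4] w 42.6
t 8.7 base xy -49.8 34.4 z -19.3 ang 1.566 F [-8.6  7.2  5.7] w 42.6
```

```bash
python3 -m handwheel '[[0.02,0,0,0,0,0,0],[0.03,0,-0.02,0,0,0,0],[0.03,0,-0.06,0,0,0,0],[0.03,0,-0.08,0,0,0,0],[0.03,0,-0.08,0,0,0,0]]' >/dev/null
python3 - <<'E'
from mv import *
where();go(8,158,61,np.pi)
im,d,P,r,o=pts('side')
cv2.imwrite('pics/s5.png',cv2.resize(im[215:335,245:340],None,fx=5,fy=5,interpolation=2))
E
```

```text
t 9.32 base xy -73.2 35.6 z 63.3 ang 1.568 F [ 0.3 -0.4  0.2] w 42.4
t 9.325 d [-0.0809  0.1226  0.0031] w [-0.004   0.0071 -1.5737] tgt [589.2 -11.7  61. ]
```

View pics/s5.png

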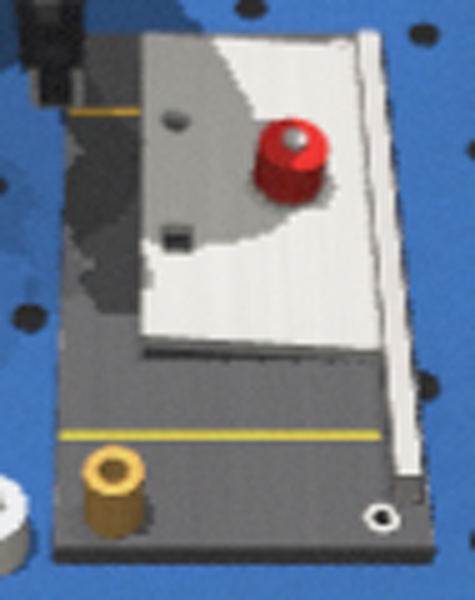

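Plate is square against the fence: its -x edge at x≈141 px is vertical and its fence corner at (382,347) touches the fence. Now to the +y end, turning the tool.

```bash
python3 -m handwheel '[[0,0.05,0,0,0,-0.17,0],[-0.02,0.1,0,0,0,-0.34,0],[-0.05,0.124,0.003,0,0,-0.51,0],[-0.081,0.124,0.003,0,0,-0.68,0],[-0.081,0.124,0.003,0,0,-0.86,0],[-0.081,0.124,0.003,0,0,-1.03,0],[-0.081,0.124,0.003,0,0,-1.2,0],[-0.081,0.124,0.003,0,0,-1.37,0],[-0.081,0.124,0.003,0,0,-1.574,0],[-0.081,0.124,0.003,0,0,-1.574,0]]' >/dev/null
python3 - <<'E'
from mv import *
where();go(8,156,61,np.pi);go(8,156,-21,np.pi)
E
```

```text
t 10.62 base xy 5.2 158.4 z 56.6 ang 3.14 F [ 0.3  0.4 -0.4] w 43.2
t 10.625 d [ 0.0024 -0.0028 -0.0044] w [ 0.0016 -0.0009 -0.0015] tgt [588.6 -13.6  61. ]
t 10.625 d [ 0.0023 -0.0029  0.0776] w [ 0.0016 -0.0009 -0.0015] tgt [588.6 -13.6 -21. ]
```

```bash
python3 -m handwheel '[[0.002,-0.003,0.03,0,0,0,0],[0.002,-0.003,0.06,0,0,0,0],[0.002,-0.003,0.074,0,0,0,0],[0.002,-0.003,0.077,0,0,0,0],[0.002,-0.003,0.077,0,0,0,0]]' >/dev/null; python3 -c "from mv import *;where()"; python3 -m handwheel '[[0.005,0,0,0,0,0,0],[0.009,0,0,0,0,0,0],[0.012,0,0,0,0,0,0],[0.015,0,0,0,0,0,0]]' >/dev/null;python3 - <<'E'
from mv import *
where();c,n=np.cos(b[2]),np.sin(b[2])
im,d,P2,r,o=pts('side');X=P2[...,0]-b[0];Y=P2[...,1]-b[1];Q=np.stack([c*X+n*Y,-n*X+c*Y,P2[...,2]],-1)
im3=get_image('scene')[0]
A=cv2.resize(im[205:325,245:345],None,fx=4,fy=4,interpolation=2);B=cv2.resize(im3[195:315,235:335],None,fx=4,fy=4,interpolation=2)
cv2.imwrite('pics/s6.png',np.hstack([A,B]))
E
```

```text
t 11.25 base xy 9.1 157.0 z -18.4 ang 3.141 F [ 0.7 -0.  -0.2] w 42.8
t 11.75 base xy 8.6 141.4 z -18.7 ang 3.141 F [-0.2 -0.6 -0.6] w 42.4
```

View pics/s6.png

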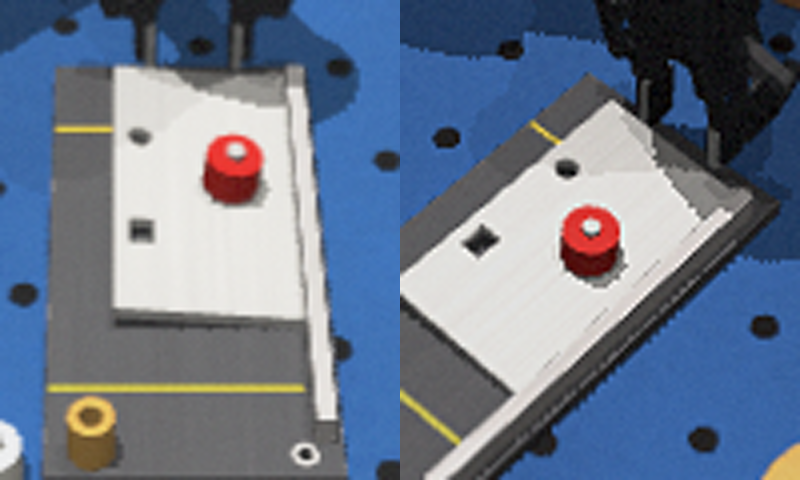

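The fingers stand behind the plate's +y end (left half, tips at (150,62) and (237,62)), and the plate is against the fence. I'll lower by 2 mm and push along -y.

```bash
python3 -m handwheel '[[0.0,0,0.002,0,0,0,0],[0.003,0,0.002,0,0,0,0],[0.006,0,0.002,0,0,0,0],[0.009,0,0.002,0,0,0,0]]' >/dev/null; python3 -c "from mv import *;where()"; for i in 1 2 3; do python3 -m handwheel '[[0.002,0,0,0,0,0,0],[0.004,0,0,0,0,0,0],[0.006,0,0,0,0,0,0]]' >/dev/null; python3 -c "from mv import *;where()"; done
```

```text
t 12.35 base xy 8.5 133.0 z -20.9 ang 3.141 F [ 0.   2.5 -1.7] w 42.9
t 12.72 base xy 8.4 126.6 z -20.9 ang 3.142 F [-0.5  3.7 -1.2] w 42.6
t 13.1 base xy 8.4 120.5 z -20.9 ang 3.142 F [-0.7  2.7 -0.7] w 42.7
t 13.47 base xy 8.4 114.5 z -20.9 ang 3.142 F [-1.1  3.1 -0.2] w 42.6
```

Pushing with about 3 N, as expected. Next I'll check the plate's position from depth and edges, numerically.

```bash
for i in 1 2; do python3 -m handwheel '[[0.002,0,0,0,0,0,0],[0.004,0,0,0,0,0,0]]' >/dev/null; python3 -c "from mv import *;where()"; done
cat > chk.py <<'E'
from mv import *
c,n=np.cos(b[2]),np.sin(b[2])
for nm in('side','scene'):
    im,d,P,r,o=pts(nm);X=P[...,0]-b[0];Y=P[...,1]-b[1];x=c*X+n*Y;y=-n*X+c*Y;z=P[...,2]
    br=im.min(2)
    for lab,m in(('-x side',(abs(x+28)<8)),('fence side',(abs(x-45)<8))):
        k=m&(br>120)&(y>-60)&(y<80)&(z>5)&(z<45);print(nm,lab,'plate top z',np.median(z[k]).round(1),'n',k.sum())
    # outline on bright pixels
    k=(br>110)&(x>-70)&(x<50)&(y>-140)&(y<125)&(z>14)&(z<45)&(im[...,2]<im[...,0]*1.3+20)
    print(nm,'-y end',np.percentile(y[k],.5).round(1),'-x edge',np.percentile(x[k],.5).round(1))
    h=(im[...,2]>120)&(im[...,1]<70)&(z>20)&(z<70)&(abs(x)<50)&(abs(y)<70)
    print(nm,'roller top',np.median(x[h&(z>np.percentile(z[h],60))]).round(1),np.median(y[h&(z>np.percentile(z[h],60))]).round(1),np.percentile(z[h],90).round(1))
E
python3 chk.py
```

```text
t 13.72 base xy 8.4 110.5 z -20.9 ang 3.141 F [-0.6  2.3 -1.1] w 42.8
t 13.97 base xy 8.4 106.5 z -21.0 ang 3.142 F [-1.   3.2 -1.3] w 42.9
side -x side plate top z 28.4 n 328
side fence side plate top z 21.4 n 309
side -y end -86.5 -x edge -41.8
side roller top 21.8 0.2 51.1
scene -x side plate top z 28.4 n 317
scene fence side plate top z 21.5 n 392
scene -y end -84.3 -x edge -40.0
scene roller top 20.3 3.7 52.0
```

```bash
for i in 1 2 3 4; do python3 -m handwheel '[[0.0005,0,0,0,0,0,0],[0.001,0,0,0,0,0,0]]' >/dev/null; python3 -c "from mv import *;where()"; python3 chk.py | grep 'side -x side'; done
```

```text
t 14.32 base xy 8.7 105.8 z -20.8 ang 3.142 F [-0.6  2.3 -1.1] w 42.4
side -x side plate top z 28.4 n 326
t 14.68 base xy 8.6 104.7 z -20.9 ang 3.142 F [-0.8  1.9 -0.6] w 42.5
side -x side plate top z 28.2 n 323
t 15.03 base xy 8.6 103.4 z -20.8 ang 3.142 F [-0.5  0.4 -0.4] w 42.6
side -x side plate top z 23.3 n 324
t 15.38 base xy 8.5 102.5 z -20.8 ang 3.142 F [-0.8 -0.9 -0.1] w 43.1
side -x side plate top z 20.0 n 321
```

The plate dropped: its top is at z 20.0, which is flat. I'll retract, then verify.

```bash
python3 -m handwheel '[[-0.01,0,0,0,0,0,0],[-0.03,0,0,0,0,0,0],[-0.04,0,-0.03,0,0,0,0],[-0.04,0,-0.08,0,0,0,0],[-0.04,0,-0.1,0,0,0,0],[-0.04,0,-0.1,0,0,0,0]]' >/dev/null; python3 -c "from mv import *;where()"; python3 chk.py
```

```text
t 16.23 base xy 9.7 144.6 z 81.1 ang 3.143 F [-0.7  0.2 -1. ] w 42.3
side -x side plate top z 19.9 n 320
side fence side plate top z 20.2 n 343
side -y end -119.4 -x edge -64.8
side roller top 21.1 -5.7 47.5
scene -x side plate top z 20.3 n 312
scene fence side plate top z 20.2 n 394
scene -y end -89.2 -x edge -41.6
scene roller top 27.0 -1.1 47.8
```

Both sides of the plate read z ≈ 20 mm (base 12 + plate 8), so it is flat over both pins. The gripper is clear, so I'm handing in.

```bash
python3 -c "from bench import *;print(job_done())"
```

```text
the job is handed in; nothing more can be done
None
```

The guide plate lies flat with its two holes over the pins, its top reading about 20 mm on both the pin side and the fence side. The gripper was clear when I handed the job in at about 16 s; the hand-in returned no verdict.

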